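Let a pipe down the gravity rack and catch it on the fingers

ROBOT

A 7-joint arm with a two-finger parallel gripper is mounted at the origin on the work surface. World frame = base frame: x ahead of the robot, y to its left, z up, the work surface at z = 0. Lengths are in m, angles in degrees, forces in N, time in s.
With the tool pointing down it reaches from about 0.425 to 0.875 m from the base axis. Payload 4.7 kg.
Tool frame: the origin (TCP) lies between the finger pads, 19 mm behind the fingertips; this is the grasp point; z points along the fingers, y is the line along which they close (so a half turn about z gives the same grasp; the last joint's range is limited). The gripper opens to 87 mm and grips with 3 to 60 N. Pads are 19 mm wide; open, the fingers measure 117 mm over their backs; the gripper's body (75 mm by 190 mm) begins 51 mm behind the grasp point.
Start: joints at [68.016, 18.392, -4.016, 83.108, 1.295, 78.541, -3.26], TCP at [0.252, -0.599, 0.241] pointing down, gripper open.
Joint ranges: [-163.93, 163.93], [-17.29, 119.83], [-79.2, 71.16], [3.27, 140.29], [-89.18, 269.18], [5.43, 117.66], [-154.24, 154.24]. Speed limits (degrees/s): [147.25, 147.25, 180, 180, 180, 180, 180].

INTERFACE

Orientations are given as [roll, pitch, yaw] about the fixed x, y, z axes, in that order (R = Rz(yaw) Ry(pitch) Rx(roll)).
In Python, from cell import env, read_camera gives the robot as it stands.
- The arm moves only by the shell command python3 -m jog 'ROWS' [FORCE]. ROWS is JSON, a list of rows, each a list of 5 numbers: the opening, from 0 (shut) to 1 (fully open), then the shift along the tool's x, y, z each as a share of 0.02 m, from -1 to 1, then the turn about the tool's z as a share of 45 degrees, from -1 to 1. In form: [[gripper, x, y, z, yaw], ...]. A call has 1 to 12 rows; each row shifts and turns the commanded pose from where the row before left it, along the tool's axes as they then stand; what a row does not reach is not made up. A row lasts 1/12 s, in which the tool goes at most 41.7 mm and 7.16 degrees, less where a joint would pass 70% of its speed; a pose out of reach is approached as far as the arm can. A call with a number of a shift or a turn outside -1 to 1 is refused whole. A call with a gripper value outside its range is refused whole. The fingers move at their own pace and stop on an object; FORCE is the grip in N (left out, the last holds). Time passes only in rows, so rows that do not move let the fingers close. It gives the time, the measured TCP pose, the force, the opening and the grip force at its end, in the units of the state.
- env.get_obs(): the state, without advancing time (a new reading comes with each control period).
- read_camera(name): name is "scene" or "top" or "wrist"; returns a dict with "color" (420x560x3 uint8, red, green, blue), "range_z" (420x560 float32, m along the optical axis (not along the pixel's ray), 0 where there is no reading), "mtx" (3x3 intrinsics, pixels), "k1" (the pictures are not rectified: a ray, as slopes to the right and down, at radius r is drawn at 1 + k1 r^2 times it, then the intrinsics apply), "world_from_camera" (4x4, takes a point from camera to world coordinates); the wrist camera has in their place "T_tool_cam" (4x4, takes a point from camera to tool coordinates, whose origin is the TCP and whose axes are the flange's). Camera axes: x right, y down, z forward; pixel columns grow to the right and rows downward; lengths in m; the calibration is good to about 2 mm. A picture is of the moment at which its call begins: read the wrist's pose just before it.
- env.sign_off(): hands the job in; it is judged then, once.
The state is a dict: "time_s": time; "qpos": joint angles; "joint_velocities": joint speeds; "effort": joint torques, N m; "tool_pos": TCP position; "tool_rot": TCP orientation; "force": force on the tool from outside, world axes, zero at the start; "wrist_torque": the same for the moment, N m; "grip_width": finger opening in m; "grasp_force": force on a finger pad.
Only numpy, scipy, OpenCV 4.12 (cv2) and the standard library are available. Lean on these libraries where they do the work, as an engineer would, in place of code of your own. Each camera call takes 0.05 s, during which the arm holds its last target. There are 200 camera calls.

TASK

Throw the red-knobbed gate lever of the pipe rack fully over so that the pipe rolls out from under the blue guide bars, take it on the fingers from the downhill side, running along with it so that it meets them softly instead of banging into them, and bring it to a halt while it is still well clear of the yellow lips at the low end. Then let it down slowly until it lies against both lips and leave it there, with the gate lever still over. Do not squeeze or lift the pipe, and leave the other things on the bench where they are.

Things in the scene. Friction and masses are not known exactly. Their poses are not given: they have to be found in the camera images.
- rack: Gravity pipe rack, fixed to the table; place and slope differ each run. Origin on the table under it; its y points downhill, x across (-x: robot's side), z up. Two steel angle irons along y, 720 mm long, hinged 120 mm above the table at rack y -300 (rear legs), lower at the front. Their running legs lie at |x| 23 to 67 mm (gap between), guide legs at |x| 63 to 67 rise 30 mm above them.
- slope (a joint): Slope of the two angle irons, rad below level (0.025 to 0.036), set by the telescopic front legs; locked, it does not move. The running surface is at height 120 - slope*(y + 300) mm for rack y in mm, from y -375 to the lips at y 330.
- lips (a point): Middle between the two yellow end lips, on the running surface, at the lips' uphill face; its y runs downhill along the sloping lane, x across, z square to the running surface. Distances 'before the lips' are along this -y. The lips are low, 6 mm high and 8 mm thick; past them the rack ends and a pipe falls to the table.
- guide_exit (a point): Low end of the two blue guide bars, 360 mm before the lips, 76 mm above the running surface (bar middle), mid-lane. The bars (12 mm square, 30 mm to each side of mid-lane) run 10 mm above the pipe from the top end to here, on blue portals 405 and 675 mm before the lips (|x| up to 77, top 88 mm above the running surface): no finger reaches the pipe under them. Beyond, the lane is open above.
- pipe: Red steel pipe, 60.3 mm outside, 120 long, 0.6 kg (+-30 % per run). Origin mid-pipe on its axis, 30 mm above the running surface; its x is the pipe axis, across the lane (3 mm play each end), y and z roll. Starts 630 mm before the lips. Once free it gains some 0.055 m/s each second (0.025 to 0.1 per run): 0.14 to 0.24 m/s at the guide exit after 2 to 3 s, 0.18 to 0.32 at the lips.
- gate (a joint): Rack gate, rad: 0 closed (yellow tooth, 34 mm wide, stands up between the angle irons below the pipe's downhill side), 1.31 fully open (end stop; tooth laid downhill below the lane). Tooth and hand lever sit on one cross shaft 595 mm before the lips, 45 mm below the running surface, and turn together; stiff (0.12 N m), stays where left. Beyond about 1.1 the pipe passes freely.
- gate_knob (a point): Centre of the red ball knob (34 mm diameter) of the gate's hand lever, a 12 mm stem, shaft to knob centre 150 mm, at rack x -115, beside the lane on the robot's side. Closed it leans 25 deg uphill (knob 658 mm before the lips, about 212 mm above the table), open 50 deg downhill (480 mm before, 170 mm high). Push it over downhill (+y of the rack) with about 3 N.
- home (a point): Point where the middle of the pipe lies when it rests against both lips: 18 mm before the lips, 30 mm above the running surface, mid-lane.
- grinder: Green angle grinder, 330 mm long, lying behind the rack. Leave it.
- flat_bars: Stack of two flat steel bars, 220 mm long, 16 mm high, lying on the robot's side of the rack. Leave it.
- magnet_square: Red magnetic welding square, 110 mm, 20 mm high, on the robot's side of the rack. Leave it.
- chipping_hammer: Hammer, 270 mm long, lying on the robot's side of the rack. Leave it.
- wire_brush: Wire brush with a wooden handle, 240 mm long, behind the rack. Leave it.
- flange: Loose steel pipe flange, 165 mm across, 18 mm thick, on the robot's side of the rack. Leave it.
Things that resemble listed ones, but are neither listed nor needed, are in the scene too. There is more than one size of the pipe; the job needs the largest.

How it is judged:
By the outcome, as a careful person would: the job done as asked, in the order asked, and still so for the second after the job is handed in, with the robot touching nothing.
It also fails if it takes over 45 s, if anything falls off the work surface, if the arm or the gripper's body presses on something with over 40 N, if the wrist force passes 120 N, or if a joint passes its speed limit or range.

## Working session

There is one attempt and no reset: what is moved stays moved. The work goes in short steps, Python scripts to look and compute and a shell command to move; the robot and the scene stay as the last step left them, time stands still between calls to the robot, and variables do not carry over. Pictures are saved under pics/ and viewed, at most 10 in all, crops included, and the job is handed in when it is done.

```bash
mkdir -p pics; ls; python3 - <<'E'
from cell import env, read_camera
import cv2, numpy as np
for n in ["scene","top"]:
    c=read_camera(n); cv2.imwrite(f"pics/{n}.png",c["color"][:,:,::-1]); np.savez(f"{n}.npz",**c)
    print(n,c["mtx"].tolist(),c["k1"],np.round(c["world_from_camera"],3).tolist())
print(env.get_obs())
E
```

```text
pics
scene [[403.21449948338807, 0.0, 273.5811104049952], [0.0, 403.21449948338807, 210.65804301552313], [0.0, 0.0, 1.0]] -0.0967696308665019 [[-0.4, 0.523, -0.753, 1.315], [0.917, 0.227, -0.329, 0.306], [-0.001, -0.822, -0.57, 0.74], [0.0, 0.0, 0.0, 1.0]]
top [[405.0238753746544, 0.0, 281.67782378917764], [0.0, 405.0238753746544, 210.38802199121636], [0.0, 0.0, 1.0]] -0.00158608165345652 [[0.003, -0.983, 0.181, 0.337], [-1.0, -0.002, 0.009, -0.051], [-0.009, -0.181, -0.983, 1.263], [0.0, 0.0, 0.0, 1.0]]
{'time_s': 0.1, 'qpos': array([68.01617685, 18.43362536, -4.01625414, 83.16763016,  1.29361644,
       78.54257779, -3.25897308]), 'joint_velocities': array([-0.04051944, -0.16606153, -0.00396126, -0.13119637,  0.03888305,
        0.00276167, -0.16823912]), 'effort': array([ 1.29260666e-04, -4.92571020e+01, -4.05642008e-01, -3.13399279e+01,
       -6.42148918e-02,  3.94851691e-02,  5.12520467e-05]), 'tool_pos': array([ 0.25158566, -0.5988248 ,  0.24028689]), 'tool_rot': array([-1.79901327e+02,  3.97780520e-03,  2.27948515e+01]), 'force': array([-0.2362459 , -0.0467995 , -0.32641974]), 'wrist_torque': array([-0.01064301,  0.04674333,  0.01693469]), 'grasp_force': 0.0, 'grip_width': 0.0870078830106756}
```

View pics/scene.png

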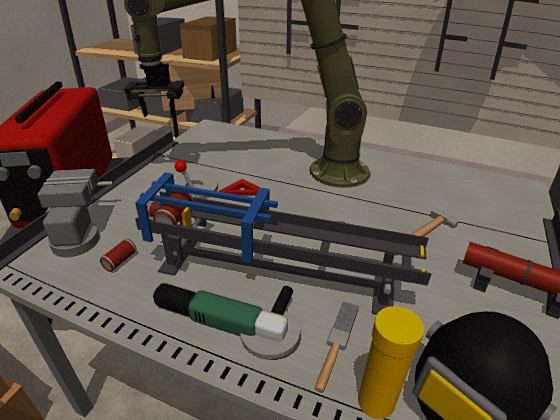

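View pics/top.png

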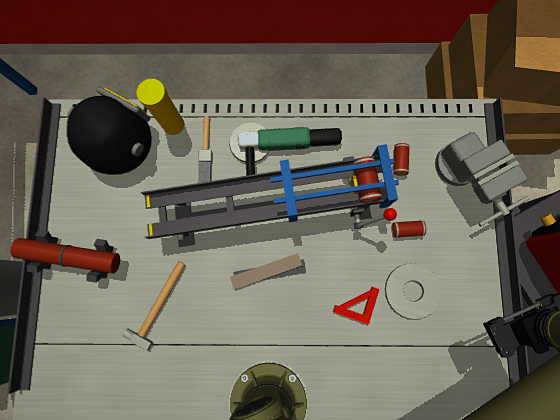

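Both views show the rack running left-right across the bench. In the top view the yellow lips are at (150,201) and (152,231), the red knob at (390,214), and the pipe is under the blue bars at (367,180). Downhill is roughly world +y. The smaller red pipes at (401,160) and (408,229) are decoys.

```bash
cat > h.py <<'E'
import numpy as np, cv2
def cloud(c):
    h,w=c["range_z"].shape; v,u=np.mgrid[:h,:w]; K=c["mtx"]
    xd=(u-K[0,2])/K[0,0]; yd=(v-K[1,2])/K[1,1]; x,y=xd.copy(),yd.copy()
    for _ in range(8):
        f=1+float(c["k1"])*(x*x+y*y); x,y=xd/f,yd/f
    z=c["range_z"]; P=np.stack([x*z,y*z,z],-1); T=c["world_from_camera"]
    return P@T[:3,:3].T+T[:3,3]
def masks(c):
    H=cv2.cvtColor(c["color"],cv2.COLOR_RGB2HSV).astype(int); h,s,v=H[...,0],H[...,1],H[...,2]; ok=c["range_z"]>0
    return dict(blue=(h>100)&(h<125)&(s>120)&(v>50)&ok, yellow=(h>20)&(h<34)&(s>150)&(v>80)&ok, red=((h<8)|(h>172))&(s>130)&(v>50)&ok)
E
python3 - <<'E'
from h import *
for n in ["scene","top"]:
    c=dict(np.load(f"{n}.npz")); P=cloud(c); M=masks(c); print(n)
    for k in M:
        N,L,S,C=cv2.connectedComponentsWithStats(M[k].astype(np.uint8))
        for i in range(1,N):
            if S[i,4]<12: continue
            p=P[L==i]; m=np.median(p,0)
            if 0.2<m[0]<1 and -.5<m[1]<.6: print(k,C[i].round(),S[i,4],m.round(3),np.percentile(p,3,axis=0).round(3),np.percentile(p,97,axis=0).round(3))
    b=P[M["blue"]]; b=b[(b[:,0]>.2)&(b[:,0]<1)&(abs(b[:,1])<.5)]; np.save(n+"_blue.npy",b)
E
```

```text
scene
blue [209. 208.] 2851 [ 0.64  -0.153  0.197] [ 0.546 -0.33   0.103] [ 0.713 -0.025  0.21 ]
yellow [184. 216.] 59 [ 0.638 -0.243  0.147] [ 0.607 -0.261  0.106] [ 0.642 -0.238  0.154]
yellow [421. 250.] 43 [0.491 0.339 0.108] [0.47  0.334 0.106] [0.509 0.345 0.11 ]
yellow [423. 270.] 12 [0.563 0.35  0.11 ] [0.559 0.347 0.107] [0.597 0.354 0.134]
yellow [390. 358.] 4110 [0.885 0.323 0.189] [0.83  0.292 0.02 ] [0.894 0.353 0.236]
yellow [449. 400.] 1808 [0.884 0.43  0.125] [0.861 0.392 0.082] [0.908 0.48  0.148]
red [180. 165.] 110 [ 0.529 -0.317  0.217] [ 0.162 -0.61  -0.001] [ 0.536 -0.307  0.228]
red [241. 188.] 393 [ 0.277 -0.272  0.018] [ 0.235 -0.319  0.005] [ 0.32  -0.217  0.022]
red [180. 195.] 123 [ 0.601 -0.271  0.177] [ 0.581 -0.297  0.162] [ 0.62  -0.258  0.181]
red [158. 211.] 137 [ 0.532 -0.444  0.047] [ 0.504 -0.462  0.021] [ 0.691 -0.243  0.178]
red [172. 209.] 167 [ 0.661 -0.255  0.174] [ 0.634 -0.288  0.157] [ 0.675 -0.243  0.18 ]
red [120. 252.] 367 [ 0.731 -0.401  0.041] [ 0.695 -0.424  0.024] [ 0.766 -0.39   0.048]
red [496. 261.] 1280 [0.428 0.525 0.086] [0.39
[... 1254 characters left out ...]
red [369. 192.] 114 [ 0.589 -0.28   0.176] [ 0.581 -0.31   0.16 ] [ 0.599 -0.258  0.183]
red [370. 199.] 67 [ 0.574 -0.287  0.166] [ 0.568 -0.311  0.122] [ 0.577 -0.263  0.179]
red [390. 214.] 128 [ 0.519 -0.322  0.224] [ 0.506 -0.339  0.214] [ 0.535 -0.309  0.23 ]
red [410. 228.] 362 [ 0.507 -0.429  0.043] [ 0.487 -0.464  0.031] [ 0.529 -0.394  0.05 ]
red [395. 229.] 25 [ 0.501 -0.384  0.043] [ 0.486 -0.386  0.032] [ 0.524 -0.381  0.049]
red [392. 230.] 13 [ 0.506 -0.385  0.008] [ 0.491 -0.386  0.001] [ 0.523 -0.382  0.015]
red [ 88. 259.] 1016 [0.408 0.521 0.091] [0.377 0.453 0.075] [0.441 0.59  0.099]
red [359. 306.] 697 [ 0.272 -0.279  0.019] [ 0.232 -0.322  0.014] [ 0.323 -0.203  0.024]
```

```bash
python3 -m jog '[[0,0,0,0,-0.14],[0,0,0,0,-0.14],[0,0,0,0,-0.14],[0,0,0,0,-0.14],[0,0,0,0,-0.14],[0,0,0,0,-0.14],[0,0,0,0,-0.14],[0,0,0,0,-0.14],[0,0,0,0,-0.14],[0,0,0,0,-0.14],[0,0,0,0,-0.14],[0,0,0,0,-0.14]]'; python3 -m jog '[[0,0.58,0.95,0,0],[0,0.58,0.95,0,0],[0,0.58,0.95,0,0],[0,0.58,0.95,0,0],[0,0.58,0.95,0,0],[0,0.58,0.95,0,0],[0,0.58,0.95,0,0],[0,0.58,0.95,0,0],[0,0.58,0.95,0,0],[0,0.58,0.95,0,0]]'
cat >> h.py <<'E'
L=np.array([.5355,.3395]); d=np.array([-.1495,.9888]); n=np.array([.9888,.1495])
def lane(p): p=np.asarray(p)[...,:2]-L; return p@d,p@n   # s (neg = before lips), x
E
python3 -c "
from h import *; from cell import env
o=env.get_obs(); print(lane(o['tool_pos']),o['tool_pos'],o['tool_rot'],o['time_s'])"
```

```text
time_s: 1.1
tool_pos: [0.2516, -0.599, 0.2406]
tool_rot: [-180.0, -0.1, 98.7]
force: [0.2, -0.2, -0.1]
grip_width: 0.0151
grasp_force: 0.0
time_s: 1.93
tool_pos: [0.4233, -0.4558, 0.2407]
tool_rot: [-180.0, -0.0, 98.4]
force: [0.8, 0.3, 0.1]
grip_width: 0.0006
grasp_force: 0.0
(np.float64(-0.7696502468528458), np.float64(-0.22981766126248068)) [ 0.4233275  -0.45582771  0.24074322] [-1.79965753e+02 -3.78335473e-02  9.83891765e+01] 1.9333
```

```bash
python3 -m jog '[[0,0.5,0.96,0.3,0],[0,0.5,0.96,0.3,0],[0,0.5,0.96,0.3,0],[0,0.5,0.96,0.3,0],[0,0.5,0.96,0.3,0],[0,0.5,0.96,0.3,0],[0,0,0,0,0],[0,0,0,0,0]]'; 
python3 - <<'E'
from h import *; from cell import env,read_camera
o=env.get_obs(); print(lane(o['tool_pos']),o['tool_pos'],o['tool_rot'],o['time_s'])
c=read_camera("scene"); cv2.imwrite("pics/pre.png",c["color"][100:300,50:350,::-1].repeat(2,0).repeat(2,1))
E
```

```text
time_s: 2.6
tool_pos: [0.5288, -0.3788, 0.2042]
tool_rot: [-179.9, -0.1, 98.6]
force: [-0.5, -0.6, 0.1]
grip_width: 0.0004
grasp_force: 0.0
(np.float64(-0.7092207266102561), np.float64(-0.11404810109121162)) [ 0.52875825 -0.37877328  0.204174  ] [-1.79946309e+02 -1.03151856e-01  9.85807601e+01] 2.6
```

View pics/pre.png

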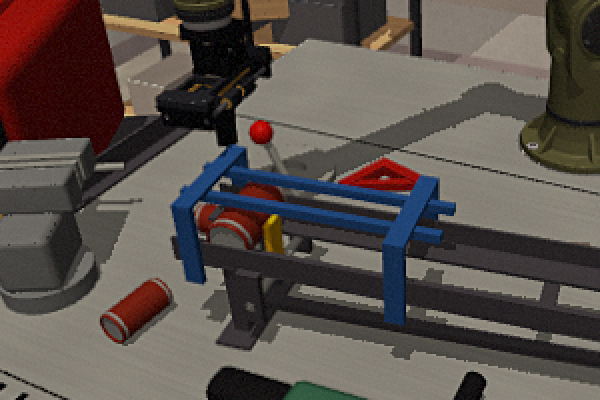

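The closed fingers stand just uphill of the red knob (crop 228,130 against 261,132), and the pipe is still held by the yellow tooth. I'll push now.

```bash
python3 -m jog '[[0,0.4,0,0,0],[0,0.6,0,0,0],[0,0.8,0,0,0],[0,0.8,0,0,0],[0,0.8,0,0,0],[0,0.8,0,0,0],[0,0.8,0,0.2,0],[0,0.8,0,0.2,0],[0,0.8,0,0.2,0],[0,0.8,0,0.2,0],[0,0.8,0,0.2,0]]'; python3 -c "
from h import *; from cell import env
o=env.get_obs(); print(lane(o['tool_pos']),o['tool_pos'],o['force'],o['time_s'])"
```

```text
time_s: 3.57
tool_pos: [0.5032, -0.2171, 0.1853]
tool_rot: [-180.0, 0.0, 98.4]
force: [0.4, -0.2, -0.3]
grip_width: 0.0002
grasp_force: 0.0
(np.float64(-0.5455281504751497), np.float64(-0.11511027576161906)) [ 0.50323786 -0.21708509  0.18526043] [ 0.42410754 -0.22022472 -0.27709804] 3.5667
```

```bash
cat >> h.py <<'E'
def look(n="scene"):
    from cell import read_camera
    c=read_camera(n); P=cloud(c)[masks(c)["red"]]; s,x=lane(P); z=P[:,2]
    k=(abs(x+.115)<.03)&(z>.12)&(s>-.72)&(s<-.4); q=(abs(x)<.062)&(z>.09)&(z<.2)&(s>-.72)&(s<.03)
    r=lambda m:(int(m.sum()),np.percentile(s[m],[3,50,97]).round(4),np.median(z[m]).round(4)) if m.sum()>5 else None
    return c,r(k),r(q)
E
python3 - <<'E'
from h import *
c,k,q=look("scene"); print(k,q)
cv2.imwrite("pics/k.png",c["color"][100:300,50:350,::-1].repeat(2,0).repeat(2,1))
E
```

```text
(117, array([-0.5174, -0.5025, -0.4913]), np.float64(0.2027)) (365, array([-0.6284, -0.5951, -0.5809]), np.float64(0.1736))
```

View pics/k.png

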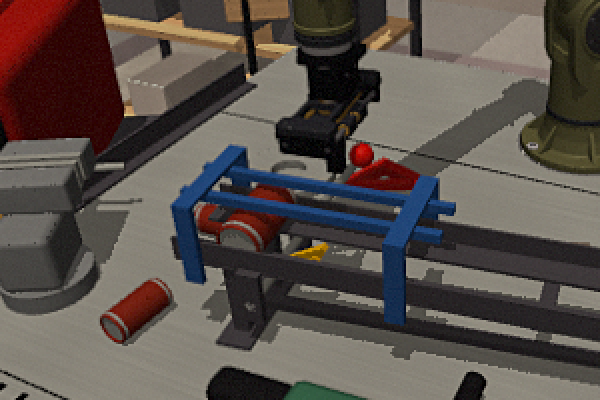

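Knob is about at s -0.505 and past vertical, with the tooth nearly down. The pipe has barely started. Finishing the throw.

```bash
python3 -m jog '[[0,0.9,0,0.2,0],[0,0.7,0,0.2,0],[0,0.4,0,0.2,0]]'; python3 - <<'E'
from h import *; from cell import env
o=env.get_obs(); print(lane(o['tool_pos']),o['tool_pos'],o['force'],o['time_s'])
c,k,q=look("scene"); print(k,q)
E
```

```text
time_s: 3.87
tool_pos: [0.4985, -0.1792, 0.174]
tool_rot: [180.0, 0.3, 98.5]
force: [-1.7, -13.5, 16.3]
grip_width: 0.0006
grasp_force: 11.0
(np.float64(-0.5073978281192979), np.float64(-0.11418727365246623)) [ 0.4984504  -0.17924671  0.17402285] [ -1.6611406  -13.54813535  16.29024682] 3.8667
(124, array([-0.4995, -0.4731, -0.4607]), np.float64(0.1741)) (371, array([-0.6156, -0.581 , -0.5675]), np.float64(0.1735))
```

Gate is at its stop (13 N back on the fingers, knob at z 0.174) and the pipe is rolling slowly. Going up, over and ahead of it.

```bash
python3 -m jog '[[0,-0.3,0,-1,0],[0,0,0,-1,0],[0,0.6,0,-1,0],[0.6,1,0.6,0,0],[0.6,1,0.6,0,0],[0.6,1,0.6,0,0],[0.6,1,0.6,0,0],[0.6,1,0.6,0,0],[0.6,1,0.6,0,0],[0.6,1,0.6,0,0],[0.6,1,0.6,0,0],[0.6,1,0.7,0.6,0]]'; python3 - <<'E'
from h import *; from cell import env
o=env.get_obs(); print(lane(o['tool_pos']),o['tool_pos'],o['force'],o['time_s'])
c,k,q=look("scene"); print(k,q)
cv2.imwrite("pics/r.png",c["color"][100:300,100:400,::-1].repeat(2,0).repeat(2,1))
E
```

```text
time_s: 4.92
tool_pos: [0.5813, 0.0225, 0.2232]
tool_rot: [179.8, 0.1, 98.4]
force: [1.0, 0.1, 0.4]
grip_width: 0.0494
grasp_force: 0.0
(np.float64(-0.3203521233215194), np.float64(-0.0020698023042123276)) [0.58134255 0.02245038 0.22318324] [1.01188469 0.07832062 0.4040679 ] 4.9167
(122, array([-0.4894, -0.4724, -0.4601]), np.float64(0.1739)) (391, array([-0.5307, -0.498 , -0.4822]), np.float64(0.1718))
```

View pics/r.png

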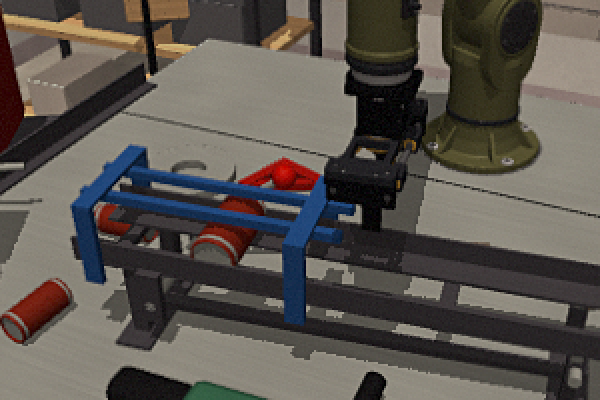

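The pipe is still under the bars (crop 230,235) and the fingers are ahead of it over the open lane at (372,220). Descending into the lane.

```bash
python3 -m jog '[[0.6,0.6,0.1,1,0],[0.6,0.6,0,1,0],[0.6,0.6,0,1,0],[0.6,0.6,0,1,0],[0.6,0,0,0.05,0]]'; cat > t.py <<'E'
from h import *; from cell import env
o=env.get_obs(); s,x=lane(o['tool_pos']); print("tcp s,x,z",s.round(4),x.round(4),o['tool_pos'][2].round(4),o['force'].round(1),"t",o['time_s'])
c,k,q=look("scene"); print(k,q); np.savez("last.npz",**c)
E
python3 t.py
```

```text
time_s: 5.38
tool_pos: [0.5714, 0.0716, 0.1362]
tool_rot: [-179.6, -0.1, 98.6]
force: [-1.7, -0.0, -0.6]
grip_width: 0.0524
grasp_force: 0.0
tcp s,x,z -0.2702 -0.0046 0.1362 [-1.7 -0.  -0.6] t 5.3833
(123, array([-0.4888, -0.4729, -0.4607]), np.float64(0.1744)) (359, array([-0.479 , -0.4487, -0.4301]), np.float64(0.1715))
```

```bash
python3 -m jog '[[0.6,0,0.2,-0.15,0],[0.6,0,0,0,0],[0.6,0,0,0,0],[0.6,0,0,0,0],[0.6,0,0,0,0],[0.6,0,0,0,0]]'; python3 t.py; python3 -c "
from h import *
c=dict(np.load('last.npz')); cv2.imwrite('pics/w.png',c['color'][120:300,150:420,::-1].repeat(2,0).repeat(2,1))"
```

```text
time_s: 5.93
tool_pos: [0.5791, 0.0693, 0.1437]
tool_rot: [180.0, 0.0, 98.4]
force: [-0.5, 0.2, 0.0]
grip_width: 0.0523
grasp_force: 0.0
tcp s,x,z -0.2737 0.0027 0.1437 [-0.5  0.2  0. ] t 5.9333
(123, array([-0.4896, -0.4726, -0.4606]), np.float64(0.1742)) (392, array([-0.3953, -0.3676, -0.3551]), np.float64(0.1678))
```

View pics/w.png

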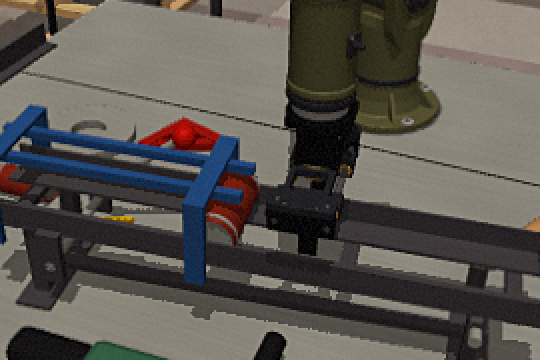

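```bash
python3 -m jog '[[0.6,0.1,-0.1,0,0],[0.6,0.25,0,0,0],[0.6,0.45,0,0,0],[0.6,0.55,0,0,0]]'; python3 t.py; python3 -c "
from h import *
c=dict(np.load('last.npz')); cv2.imwrite('pics/w2.png',c['color'][140:280,200:400,::-1].repeat(3,0).repeat(3,1))"
```

```text
time_s: 6.32
tool_pos: [0.5728, 0.0965, 0.1432]
tool_rot: [-180.0, 0.0, 98.3]
force: [0.9, 0.2, 0.1]
grip_width: 0.0522
grasp_force: 0.0
tcp s,x,z -0.2458 0.0005 0.1432 [0.9 0.2 0.1] t 6.3167
(123, array([-0.4893, -0.4726, -0.4607]), np.float64(0.1741)) (596, array([-0.3524, -0.3221, -0.2995]), np.float64(0.1686))
```

View pics/w2.png

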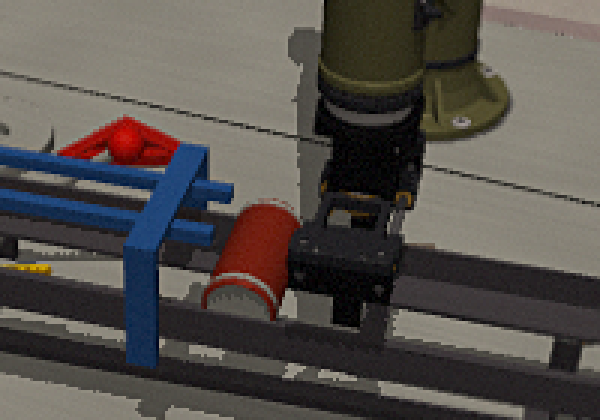

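The pipe is out of the bars and rolling freely (crop 250,260), with about 34 mm gap to the fingers at (348,310). Now running along slightly slower than the pipe.

```bash
python3 -m jog '[[0.6,0.15,0,0.02,0],[0.6,0.3,0,0.02,0],[0.6,0.5,0,0.02,0],[0.6,0.55,0,0.02,0],[0.6,0.55,0,0.02,0],[0.6,0.55,0,0.02,0],[0.6,0.55,0,0.02,0]]';python3 -m jog '[[0.6,0.55,0,0.02,0]]';python3 -m jog '[[0.6,0.55,0,0.02,0]]'
```

```text
time_s: 6.95
tool_pos: [0.5634, 0.1599, 0.1404]
tool_rot: [-180.0, -0.0, 98.4]
force: [0.1, -0.2, 0.5]
grip_width: 0.0522
grasp_force: 0.0
time_s: 7.03
tool_pos: [0.5617, 0.1709, 0.14]
tool_rot: [-180.0, -0.0, 98.4]
force: [-0.6, -0.1, 0.5]
grip_width: 0.0525
grasp_force: 0.0
time_s: 7.12
tool_pos: [0.5603, 0.1815, 0.1396]
tool_rot: [180.0, 0.0, 98.4]
force: [1.2, -0.2, 0.5]
grip_width: 0.0521
grasp_force: 0.0
```

```bash
python3 -m jog '[[0.6,0.52,0,0.02,0],[0.6,0.48,0,0.02,0],[0.6,0.42,0,0.02,0],[0.6,0.36,0,0.02,0],[0.6,0.3,0,0.02,0],[0.6,0.23,0,0,0],[0.6,0.16,0,0,0],[0.6,0.1,0,0,0],[0.6,0.04,0,0,0],[0.6,0,0,0,0],[0.6,0,0,0,0],[0.6,0,0,0,0]]'; python3 t.py; python3 t.py; python3 -c "
from h import *
c=dict(np.load('last.npz')); cv2.imwrite('pics/h.png',c['color'][160:300,250:450,::-1].repeat(3,0).repeat(3,1))"
```

```text
time_s: 8.12
tool_pos: [0.5531, 0.2315, 0.1377]
tool_rot: [180.0, 0.0, 98.4]
force: [-0.2, -0.1, 0.7]
grip_width: 0.0523
grasp_force: 0.3
tcp s,x,z -0.1095 0.0012 0.1377 [-0.2 -0.1  0.7] t 8.1167
(123, array([-0.4891, -0.4728, -0.4607]), np.float64(0.1749)) (415, array([-0.1776, -0.1607, -0.1291]), np.float64(0.1642))
tcp s,x,z -0.1094 0.0012 0.1377 [0.9 0.7 0.2] t 8.1667
(123, array([-0.4894, -0.4729, -0.4607]), np.float64(0.1746)) (418, array([-0.1775, -0.1607, -0.1273]), np.float64(0.1638))
```

View pics/h.png

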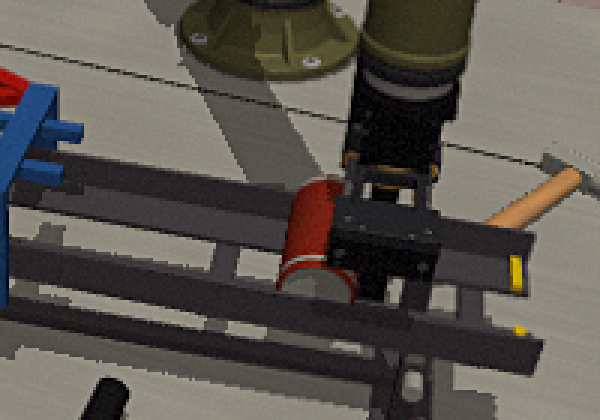

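The pipe is at rest against both fingers (crop 318,240), about 0.15 m before the lips at (517,273)/(520,330). Letting it down slowly.

```bash
A='unused'; python3 -m jog '[[0.6,0.04,0,0,0],[0.6,0.08,0,0,0],[0.6,0.12,0,0,0],[0.6,0.12,0,0,0],[0.6,0.12,0,0,0],[0.6,0.12,0,0.02,0],[0.6,0.12,0,0,0],[0.6,0.12,0,0,0],[0.6,0.12,0,0,0],[0.6,0.12,0,0,0],[0.6,0.12,0,0.02,0],[0.6,0.12,0,0,0]]' | head -2; python3 -m jog '[[0.6,0.12,0,0,0],[0.6,0.12,0,0,0],[0.6,0.12,0,0,0],[0.6,0.12,0,0,0],[0.6,0.12,0,0,0],[0.6,0.12,0,0.02,0],[0.6,0.12,0,0,0],[0.6,0.12,0,0,0],[0.6,0.12,0,0,0],[0.6,0.12,0,0,0],[0.6,0.12,0,0.02,0],[0.6,0.12,0,0,0]]' | head -2;  python3 -m jog '[[0.6,0.12,0,0,0],[0.6,0.12,0,0,0],[0.6,0.12,0,0,0],[0.6,0.12,0,0,0],[0.6,0.12,0,0,0],[0.6,0.12,0,0.02,0],[0.6,0.12,0,0,0],[0.6,0.12,0,0,0],[0.6,0.12,0,0,0],[0.6,0.12,0,0,0],[0.6,0.12,0,0,0],[0.6,0.12,0,0,0]]'; python3 t.py
```

```text
time_s: 9.22
tool_pos: [0.549, 0.2582, 0.1367]
time_s: 10.22
tool_pos: [0.5448, 0.2866, 0.1359]
time_s: 11.22
tool_pos: [0.5406, 0.3151, 0.1356]
tool_rot: [-180.0, 0.0, 98.4]
force: [-0.1, 0.2, 0.0]
grip_width: 0.0521
grasp_force: 0.0
tcp s,x,z -0.0249 0.0014 0.1356 [-0.1  0.2  0. ] t 11.2167
(123, array([-0.4891, -0.4727, -0.46  ]), np.float64(0.1744)) (515, array([-0.0941, -0.076 , -0.0513]), np.float64(0.1622))
```

```bash
python3 -m jog '[[0.6,0.1,0,0,0],[0.6,0.1,0,0,0],[0.6,0.1,0,0,0],[0.6,0.1,0,0,0],[0.6,0.1,0,0,0],[0.6,0.1,0,0,0],[0.6,0.1,0,0,0],[0.6,0.1,0,0,0],[0.6,0.1,0,0,0],[0.6,0.1,0,0,0],[0.6,0.1,0,0,0],[0.6,0.1,0,0,0]]' | head -2; python3 -m jog '[[0.6,0.1,0,0,0],[0.6,0.1,0,0,0],[0.6,0.1,0,0,0],[0.6,0.08,0,0,0],[0.6,0.08,0,0,0],[0.6,0.08,0,0,0],[0.6,0.08,0,0,0],[0.6,0.08,0,0,0],[0.6,0.08,0,0,0],[0.6,0.08,0,0,0],[0.6,0.08,0,0,0],[0.6,0.08,0,0,0]]'; python3 t.py; python3 -m jog '[[0.6,0.08,0,0,0],[0.6,0.08,0,0,0],[0.6,0.08,0,0,0],[0.6,0.08,0,0,0],[0.6,0.08,0,0,0],[0.6,0.08,0,0,0],[0.6,0.08,0,0,0],[0.6,0.08,0,0,0]]' | head -2; python3 t.py
```

```text
time_s: 12.27
tool_pos: [0.5371, 0.3388, 0.1356]
time_s: 13.27
tool_pos: [0.5341, 0.3589, 0.1356]
tool_rot: [180.0, 0.0, 98.4]
force: [0.2, 0.3, -0.1]
grip_width: 0.0522
grasp_force: 0.0
tcp s,x,z 0.0194 0.0016 0.1356 [ 0.2  0.3 -0.1] t 13.2667
(122, array([-0.4886, -0.4726, -0.4607]), np.float64(0.174)) (580, array([-0.0489, -0.0301, -0.0036]), np.float64(0.1607))
time_s: 13.98
tool_pos: [0.5323, 0.3716, 0.1356]
tcp s,x,z 0.0323 0.0016 0.1356 [ 0.  -1.1  0.8] t 13.9833
(123, array([-0.4896, -0.4725, -0.4605]), np.float64(0.1742)) (648, array([-0.0418, -0.0213,  0.0058]), np.float64(0.1604))
```

```bash
python3 -m jog '[[0.6,0.08,0,0,0],[0.6,0.08,0,0,0],[0.6,0.08,0,0,0],[0.6,0.08,0,0,0],[0.6,0.1,0,0,0],[0.6,0.1,0,0,0],[0.6,0.1,0,0,0]]' | head -2; python3 t.py;  python3 -c "
from h import *
c=dict(np.load('last.npz')); cv2.imwrite('pics/e.png',c['color'][180:300,320:480,::-1].repeat(4,0).repeat(4,1))"
```

```text
time_s: 14.62
tool_pos: [0.5304, 0.3839, 0.1356]
tcp s,x,z 0.0447 0.0017 0.1356 [-0.   0.2  0.4] t 14.6167
(123, array([-0.4893, -0.4724, -0.4602]), np.float64(0.1746)) (689, array([-0.0418, -0.0198,  0.0085]), np.float64(0.1599))
```

View pics/e.png

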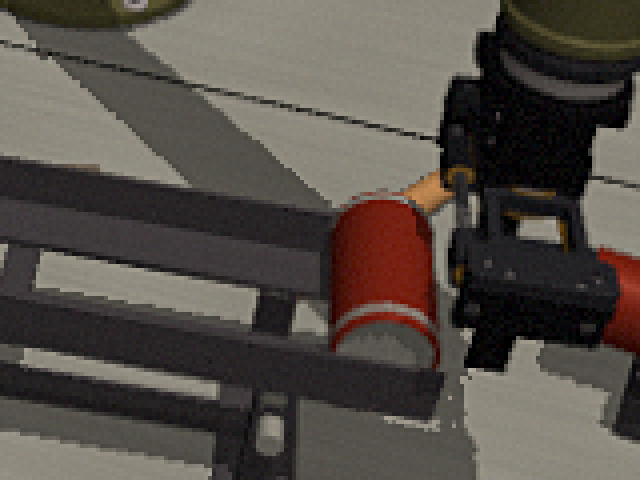

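The pipe lies against the lips (crop 385,275) and has not followed the fingers, which are clear at (490,340). Retreating upwards.

```bash
python3 -m jog '[[0.6,0.3,0,0,0],[0.6,0.3,0,-0.2,0],[0.6,0.2,0,-0.8,0],[0.6,0,0,-0.8,0],[0.6,0,0,-0.8,0],[0.6,0,0,-0.8,0],[0.6,0,0,-0.8,0],[0.6,0,0,-0.4,0],[0.6,0,0,0,0],[0.6,0,0,0,0],[0.6,0,0,0,0],[0.6,0,0,0,0]]'; python3 t.py
```

```text
time_s: 15.67
tool_pos: [0.5277, 0.3991, 0.2262]
tool_rot: [-179.9, 0.1, 98.4]
force: [1.3, -0.5, -0.7]
grip_width: 0.0519
grasp_force: 0.0
tcp s,x,z 0.0601 0.0012 0.2262 [ 1.3 -0.5 -0.7] t 15.6667
(123, array([-0.4893, -0.4728, -0.4604]), np.float64(0.1743)) (692, array([-0.0416, -0.0195,  0.0094]), np.float64(0.1599))
```

```bash
python3 -c "
from cell import env
print(env.sign_off())"
```

```text
the job is handed in; nothing more can be done
None
```

The job is handed in: the gate lever is fully over, and the pipe was caught while running along with it and stopped about 0.15 m before the lips. It was then let down slowly and lies against both lips with the robot clear, at about 15.7 s of the 45 s allowed.

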